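Photometer sample changer to its middle click

TASK

The photometer's sample changer has been left pulled all the way out. Slide its rod, the one with the round knob, to the middle of its three click positions, so that the middle of the three sample cells stands in the beam, and let go of it. Leave the other rod (the one with the flat tab) and the conical flask where they are.

Things in the scene. Friction and masses are not known exactly. Their poses are not given: they have to be found in the camera images.
- cell_rod (a joint): How far the round-knob rod is pushed in (m): 0 fully out, 0.050 fully in; clicks at 0, 0.025 and 0.050. Starts fully out, give or take 4 mm. Let go within 10 mm of a click, it is drawn in and held; some 7 N to leave a click. It carries three square glass cells 25 mm apart in the open well of its module; two black bars beside the well, 95 mm behind the module's front, mark the beam.
- cell_knob (a point): Centre of the black round ball knob, 32 mm across, on the end of the sample-changer rod (10 mm thick), 75 mm above the table. Moves with the rod. x points along the rod into the fixed instrument (push = +x), z up. Lies 55 mm (in) to 105 mm (out) before the front of its grey module, left or right of two, each 115 mm tall, 130 wide; white housing 170 tall, 190 mm behind that front.
- filter_tab (a point): Centre of the black flat upright tab (8 mm thick, 36 tall, 22 along the rod) on the filter rod of the neighbouring grey module: parallel to the round-knob rod, 144 mm beside it, same height and axes, 65 to 95 mm before the module's front. It slides easily (3 N) and is not to be moved.
- flask: Loose conical glass flask, 64 mm across the base, 95 mm tall, 120 g, origin at the centre of its underside; stands on the table 210 to 240 mm before the front of the modules. Not to be disturbed.

How it is judged (in metres and radians):
At the end, for the whole second after the job is handed in: The round-knob rod rests, released, in its middle click (0.025 m from fully out, within 6 mm); the flat-tab rod is within 10 mm of where it started, and the flask stands upright within 30 mm of where it started (value of joint cell_rod between 0.019 and 0.031 m and velocity of joint cell_rod between -0.01 and 0.01 m/s and distance of filter_tab from where it was at the start of the episode below 0.01 m and distance of flask from where it was at the start of the episode below 0.03 m and angle between flask's own z axis and vertical below 0.17 rad); the robot touches nothing.
It fails at once if the flat-tab filter rod is moved by more than 10 mm (distance of filter_tab from where it was at the start of the episode above 0.01 m).
It fails at once if the flask is shoved by more than 30 mm or knocked over (distance of flask from where it was at the start of the episode above 0.03 m or angle between flask's own z axis and vertical above 0.35 rad).
It also fails if it takes over 29 s, if anything falls off the work surface, if the arm or the gripper's body presses on something with over 40 N, if the wrist force passes 120 N, or if a joint passes its speed limit or range.

ROBOT

A 6-joint arm with a two-finger parallel gripper is mounted at the origin on the work surface. World frame = base frame: x ahead of the robot, y to its left, z up, the work surface at z = 0. Lengths are in m, angles in degrees, forces in N, time in s.
With the tool pointing down it reaches from about 0.35 to 0.875 m from the base axis. Payload 4.2 kg.
Tool frame: the origin (TCP) lies at the very end of the fingers, on their centre line; the grasp point (between the pads) lies 19 mm behind it; z points along the fingers, y is the line along which they close (so a half turn about z gives the same grasp; the last joint's range is limited). The gripper opens to 87 mm and grips with 3 to 60 N. Pads are 19 mm wide; open, the fingers measure 117 mm over their backs; the gripper's body (75 mm by 190 mm) begins 51 mm behind the grasp point.
Start: joints at [77.899, 22.042, 0.453, 0, -68.411, -14.817], TCP at [0.283, 0.557, 0.223] pointing down, gripper open.
Joint ranges: [-179.83, 179.83], [-69.29, 118.12], [-61.27, 80.66], [-181.25, 117.63], [-171.15, -9.14], [-177.46, 177.46]. Speed limits (degrees/s): [159.86, 159.86, 180, 180, 180, 180].

INTERFACE

Orientations are given as a 3x3 rotation matrix whose columns are the frame's x, y, z axes.
In Python, from station import sense, cams, r gives the robot as it stands. The module is installed in compiled form; this text tells all that it offers.
- The arm moves only by the tool step_arm, never from a script. Its argument "targets" is text: rows parted by semicolons, each of 4 numbers parted by spaces: the shift along the tool's x, y, z in cm, then the turn about the tool's z in degrees. In form: x y z turn; .... A call has 1 to 12 rows; each row shifts and turns the commanded pose from where the row before left it, along the tool's axes as they then stand; what a row does not reach is not made up. A row lasts 1/12 s, in which the tool goes at most 41.7 mm and 7.16 degrees, less where a joint would pass 70% of its speed; a pose out of reach is approached as far as the arm can. A call with a gripper value outside its range is refused whole. "claw" is the finger opening in cm, from 0 to 8.7, set as the call begins (left out, the last holds). The fingers move at their own pace and stop on an object; the grip force is fixed at half the most. Time passes only in rows, so rows that do not move let the fingers close. It gives the time, the measured TCP pose, the force, the opening and the grip force at its end, in the units of the state.
- sense(): the state, without advancing time (a new reading comes with each control period).
- cams.capture(name): name is "scene" or "top" or "wrist"; returns a dict with "frame" (384x512x3 uint8, blue, green, red), "vertical_fov" (degrees; the focal length in pixels is half the picture's height over the tangent of half this angle, whatever the lens; pixels are square), "cx", "cy" (the principal point, pixels), "eye" and "rotation" of the camera in the world; the wrist camera has in their place "tool_from_camera" (4x4, takes a point from camera to tool coordinates, whose origin is the TCP and whose axes are the flange's). Camera axes: x right, y down, z forward; pixel columns grow to the right and rows downward; lengths in m; the calibration is good to about 2 mm. A picture is of the moment at which its call begins: read the wrist's pose just before it. There is no depth.
- r.finish_job(): hands the job in; it is judged then, once.
The state is a dict: "time_s": time; "joints": joint angles; "joint_velocities": joint speeds; "effort": joint torques, N m; "tcp_pos": TCP position; "ee_rot": TCP orientation; "wrist_force": force on the tool from outside, world axes, zero at the start; "moment": the same for the moment, N m; "gripper_width": opening from 0.0 (shut) to 1.0 (fully open); "gripper_force": force on a finger pad.
Only numpy, scipy, OpenCV 4.12 (cv2) and the standard library are available. Lean on these libraries where they do the work, as an engineer would, in place of code of your own. Each camera call takes 0.05 s, during which the arm holds its last target. There are 200 camera calls.

## Working session

There is one attempt and no reset: what is moved stays moved. The work goes in short steps, Python scripts to look and compute and a tool call to move; the robot and the scene stay as the last step left them, time stands still between calls to the robot, and variables do not carry over. Pictures are saved under pics/ and viewed, at most 10 in all, crops included, and the job is handed in when it is done.

Besides the shell and the picture viewer there is one more tool, called after "Request:" in YAML: its name, and indented under it one key for each argument. step_arm: Moves the arm, as the interface text tells. Its arguments: {"type":"object","properties":{"targets":{"type":"string"},"claw":{"type":"number"}},"required":["targets"]}

```bash
mkdir -p pics
cat > h.py <<'E'
import numpy as np, cv2
from station import sense, cams, r
def cap(n,f):
    s=sense(); c=cams.capture(n); cv2.imwrite('pics/'+f,c['frame']); 
    if n=='wrist':
        T=np.eye(4);T[:3,:3]=s['ee_rot'];T[:3,3]=s['tcp_pos']; M=T@np.array(c['tool_from_camera']); c['eye']=M[:3,3]; c['rotation']=M[:3,:3]
    c['f']=192/np.tan(np.radians(c['vertical_fov']/2)); 
    np.savez('pics/'+f+'.npz',**{k:np.array(c[k]) for k in('eye','rotation','f','cx','cy')})
    return c
def ray(f,u,v):
    c=np.load('pics/'+f+'.npz'); d=c['rotation']@np.array([(u-c['cx'])/c['f'],(v-c['cy'])/c['f'],1]); return c['eye'],d
def atz(f,u,v,z):
    e,d=ray(f,u,v); return (e+d*(z-e[2])/d[2]).round(4)
def proj(f,p):
    c=np.load('pics/'+f+'.npz'); q=c['rotation'].T@(np.array(p)-c['eye']); return (q[:2]/q[2]*c['f']+[c['cx'],c['cy']]).round(1)
E
python3 - <<'E'
from h import *
for n in('top','scene'):
    c=cap(n,n+'1.png'); print(n,c['eye'],c['vertical_fov'])
s=sense(); print(s['ee_rot'],s['time_s'])
E
```

```text
top [ 0.45330475 -0.035762    0.83220411] 46.64116754814185
scene [ 1.13629979 -0.17365369  0.44882786] 51.38520174776699
[[ 8.91594493e-01 -4.52833951e-01 -8.20161734e-04]
 [-4.52834682e-01 -8.91592604e-01 -1.83823093e-03]
 [ 1.01163238e-04  2.01035425e-03 -9.99997974e-01]] 0.1
```

View pics/top1.png

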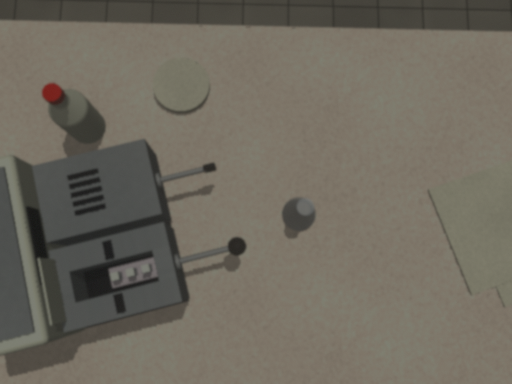

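View pics/scene1.png

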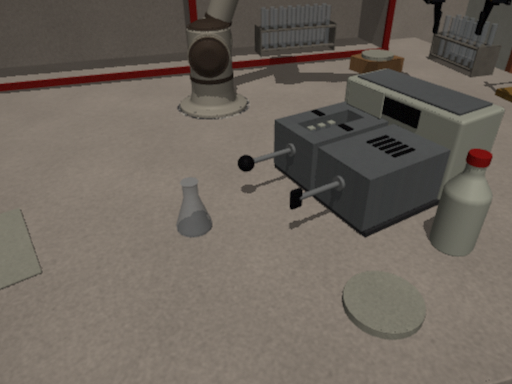

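The top view shows the round knob at (237,246), its rod entering the module at (180,262), the tab at (209,167) and the flask near (298,213). The scene view shows the knob at (246,163), the tab at (296,198) and the flask base near (194,225).

Run:
```python
from h import *
print('x right/up', atz('top1.png',256,192,0), atz('top1.png',356,192,0))
k=atz('top1.png',237,246,.075);t=atz('top1.png',209,167,.075);b=atz('top1.png',180,262,.075)
print('knob',k,'scene',atz('scene1.png',246,163,.075),'tab',t,atz('scene1.png',296,198,.075),'d',np.linalg.norm(k-t))
print('rodbase',b,np.linalg.norm(k-b)); d=b-k; print('dir',d/np.linalg.norm(d),np.degrees(np.arctan2(d[1],d[0])))
print('module front edge top corners', atz('top1.png',167,224,.115),atz('top1.png',184,300,.115),atz('top1.png',147,143,.115))
print('flask base',atz('scene1.png',194,225,.0),'neck',atz('top1.png',305,207,.09))
```

```text
x right/up [ 0.6081 -0.0559  0.    ] [ 0.6117 -0.2467  0.    ]
knob [ 0.5005 -0.0232  0.075 ] scene [ 0.5002 -0.0233  0.075 ] tab [0.6369 0.0283 0.075 ] [0.6348 0.0271 0.075 ] d 0.1457985253697719
rodbase [0.472  0.0722 0.075 ] 0.09956610869166273
dir [-0.28624198  0.95815736  0.        ] 106.6331019493627
module front edge top corners [0.5315 0.0898 0.115 ] [0.4117 0.0578 0.115 ] [0.6659 0.1288 0.115 ]
flask base [ 0.5637 -0.1377  0.    ] neck [ 0.5672 -0.1369  0.09  ]
```

Request:
step_arm:
  targets: "0 0 -3 0; 2.28 2.09 0 0; 2.28 2.09 0 0; 2.28 2.09 0 0; 2.28 2.09 0 0; 2.28 2.09 0 0; 2.28 2.09 0 0; 2.28 2.09 0 0; 2.28 2.09 0 0; 2.28 2.09 0 0; 2.28 2.09 0 0; 2.28 2.09 0 0"
  claw: 8.7

```text
time_s: 1.1
tcp_pos: [0.4024, 0.2371, 0.2523]
ee_rot: [[0.892, -0.452, -0.001], [-0.452, -0.892, -0.0], [-0.0, 0.0, -1.0]]
wrist_force: [-0.2, 0.2, -0.2]
gripper_width: 0.998
gripper_force: 0.0
```

Request:
step_arm:
  targets: "2.28 2.09 0 0; 2.28 2.09 0 0; 2.28 2.09 0 0; 2.28 2.09 0 0; 2.28 2.09 0 0; 2.28 2.09 0 0; 2.28 2.09 0 0; 2.28 2.09 0 0; 2.28 2.09 0 0; 0 0 0 6.7; 0 0 0 6.7; 0 0 0 6.7"

```text
time_s: 2.1
tcp_pos: [0.5, -0.0227, 0.2519]
ee_rot: [[0.676, -0.737, -0.001], [-0.737, -0.676, -0.0], [-0.001, 0.001, -1.0]]
wrist_force: [0.4, -0.6, 0.3]
gripper_width: 1.002
gripper_force: 0.0
```

Request:
step_arm:
  targets: "0 0 0 6.7; 0 0 0 6.7; 0 0 0 6.7; 0 0 0 6.7; 0 0 0 0; 0 0 0 0; 0 0 0 0"

```text
time_s: 2.68
tcp_pos: [0.5001, -0.0219, 0.2524]
ee_rot: [[0.281, -0.96, -0.0], [-0.96, -0.281, -0.0], [-0.0, 0.0, -1.0]]
wrist_force: [-0.2, -0.2, 0.2]
gripper_width: 1.002
gripper_force: 0.0
```

Run:
```python
from h import *
cap('wrist','w1.png'); s=sense(); print(s['tcp_pos'],s['ee_rot'],s['time_s'],s['joints'])
for p in ([.5005,-.0232,.075],[.6369,.0283,.075],[.565,-.137,.0]): print(proj('w1.png',p))
```

```text
[ 0.50017469 -0.02186287  0.2524203 ] [[ 2.80600868e-01 -9.59824504e-01 -2.74046481e-04]
 [-9.59824539e-01 -2.80600880e-01  4.80354443e-06]
 [-8.15082431e-05  2.61688658e-04 -9.99999962e-01]] 2.7333 [ 1.61077434e+01  8.59170190e+00 -1.37392687e+01 -4.99486579e-03
 -6.76840384e+01  1.90224110e-01]
[254.4 177.3]
[133.6 186.4]
[231.5  69.9]
```

View pics/w1.png

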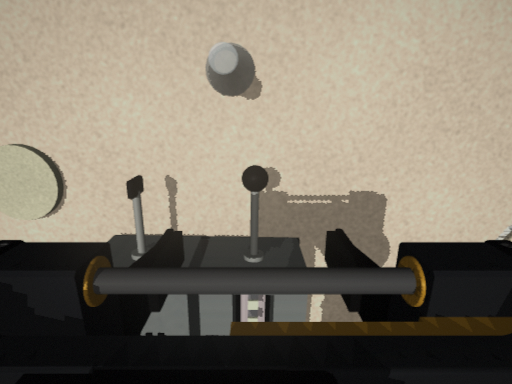

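The wrist view shows the knob at (255,179), 2 px from the prediction. The rod runs straight down the picture to (254,255), the module's front top edge is at row 237, and the flask is at (231,70), well clear.

Run:
```python
from h import *
s=sense(); R=np.array(s['ee_rot']); t=np.array(s['tcp_pos'])
for n,u,v,z in(('knob',255,179,.075),('edgeL',200,237,.115),('edgeR',290,238,.115),('rodbase',254,257,.075)):
    p=atz('w1.png',u,v,z); print(n,p,(R.T@(p-t)*100).round(2))
print((R.T@(np.array([.5005,-.0232,.075])-t)*100).round(2))
```

```text
knob [ 0.4992 -0.0214  0.075 ] [-0.07  0.08 17.74]
edgeL [0.5424 0.0508 0.115 ] [-5.79 -6.1  13.74]
edgeR [0.4452 0.0237 0.115 ] [-5.91  3.99 13.74]
rodbase [0.4713 0.0785 0.075 ] [-10.44  -0.05  17.74]
[ 0.14  0.   17.74]
```

Request:
step_arm:
  targets: "0 0.05 2.5 0; 0 0 2.5 0; 0 0 2.5 0; 0 0 2.5 0; 0 0 2.5 0; 0 0 2.5 0; 0 0 2.5 0; 0 0 2.1 0; 0 0 0 0; 0 0 0 0"

```text
time_s: 3.57
tcp_pos: [0.4994, -0.0222, 0.056]
ee_rot: [[0.28, -0.96, -0.002], [-0.96, -0.28, -0.001], [0.0, 0.002, -1.0]]
wrist_force: [0.9, 0.4, 0.9]
gripper_width: 0.996
gripper_force: 0.0
```

Request:
step_arm:
  targets: "0 0 0 0; 0 0 0 0; 0 0 0 0; 0 0 0 0; 0 0 0 0; 0 0 0 0; 0 0 0 0; 0 0 0 0; 0 0 0 0; 0 0 0 0"
  claw: 2.6

```text
time_s: 4.4
tcp_pos: [0.4994, -0.0221, 0.0565]
ee_rot: [[0.279, -0.96, -0.001], [-0.96, -0.279, -0.0], [-0.0, 0.001, -1.0]]
wrist_force: [-0.0, -0.4, 1.3]
gripper_width: 0.351
gripper_force: 30.0
```

Request:
step_arm:
  targets: "-0.4 0 0 0; -0.4 0 0 0; -0.4 0 0 0; -0.4 0 0 0; -0.4 0 0 0; -0.4 0 0 0; 0 0 0 0; 0 0 0 0; 0 0 0 0"

```text
time_s: 5.15
tcp_pos: [0.493, 0.0013, 0.0565]
ee_rot: [[0.279, -0.96, -0.0], [-0.96, -0.279, 0.0], [-0.0, 0.0, -1.0]]
wrist_force: [-0.4, 2.7, 0.7]
gripper_width: 0.345
gripper_force: 30.0
```

Run:
```python
from h import *
cap('top','top2.png'); cap('scene','scene2.png'); print(sense()['wrist_force'])
a=cv2.imread('pics/top1.png')[200:350,20:260]; b=cv2.imread('pics/top2.png')[200:350,20:260]
cv2.imwrite('pics/cmp2.png',cv2.resize(np.hstack([a,b]),None,fx=1.6,fy=1.6))
a=cv2.imread('pics/scene1.png')[80:220,220:400]; b=cv2.imread('pics/scene2.png')[80:220,220:400]
cv2.imwrite('pics/cmp3.png',cv2.resize(np.hstack([a,b]),None,fx=2.2,fy=2.2))
```

```text
[-1.15385773  1.69399176 -0.50079038]
```

View pics/cmp3.png

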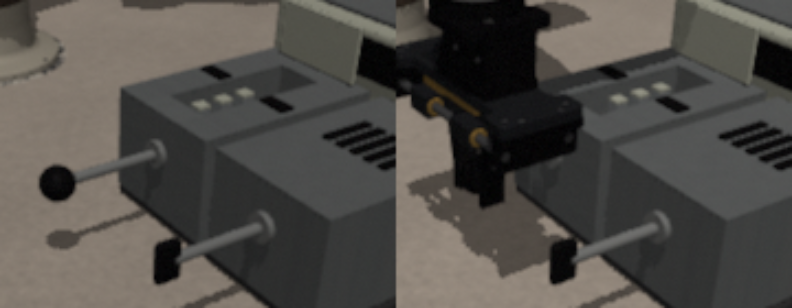

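The cells have moved in by one pitch, so the middle one is now between the black bars. The tab has not moved. I'll release the knob and rise.

Request:
step_arm:
  targets: "0 0 0 0; 0 0 0 0; 0 0 0 0; 0 0 0 0; 0 0 0 0; 0 0 0 0; 0 0 0 0; 0 0 0 0; 0 0 0 0; 0 0 0 0"
  claw: 8.7

```text
time_s: 6.08
tcp_pos: [0.4931, 0.001, 0.0566]
ee_rot: [[0.279, -0.96, 0.0], [-0.96, -0.279, -0.0], [0.0, -0.0, -1.0]]
wrist_force: [-0.2, 0.5, -0.2]
gripper_width: 0.974
gripper_force: 0.0
```

Request:
step_arm:
  targets: "0 0 -2 0; 0 0 -2.5 0; 0 0 -2.5 0; 0 0 -2.5 0; 0 0 -2.5 0; 0 0 -2.5 0; 0 0 -2.5 0; 0 0 -2.5 0; 0 0 0 0; 0 0 0 0; 0 0 0 0"

```text
time_s: 7.0
tcp_pos: [0.4924, 0.001, 0.2508]
ee_rot: [[0.278, -0.96, -0.001], [-0.96, -0.278, 0.0], [-0.001, 0.001, -1.0]]
wrist_force: [-0.1, 0.0, -0.2]
gripper_width: 1.0
gripper_force: 0.0
```

Run:
```python
from h import *
cap('wrist','w3.png'); cap('scene','scene3.png'); s=sense(); print(s['wrist_force'],s['time_s'],s['tcp_pos'])
a=cv2.imread('pics/scene1.png')[80:250,140:400]; b=cv2.imread('pics/scene3.png')[80:250,140:400]
cv2.imwrite('pics/cmp4.png',cv2.resize(np.hstack([a,b]),None,fx=1.53,fy=1.53))
u=np.array([-.28,.96,0])
for d in(.015,.025,.035): print(d,proj('scene3.png',np.array([.5,-.0225,.075])+u*d),proj('w3.png',np.array([.5,-.0225,.075])+u*d))
```

```text
[-0.57965816 -0.60538341 -0.38429568] 7.1 [0.492313   0.00090141 0.25021398]
0.015 [253.2 160.8] [253.6 170.6]
0.025 [257.7 159.4] [253.7 178.9]
0.035 [262.1 158. ] [253.7 187. ]
```

View pics/cmp4.png

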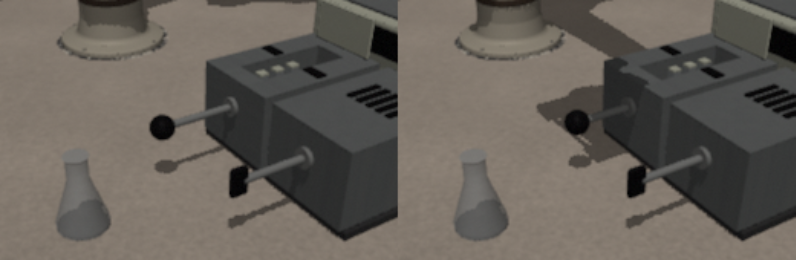

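View pics/w3.png

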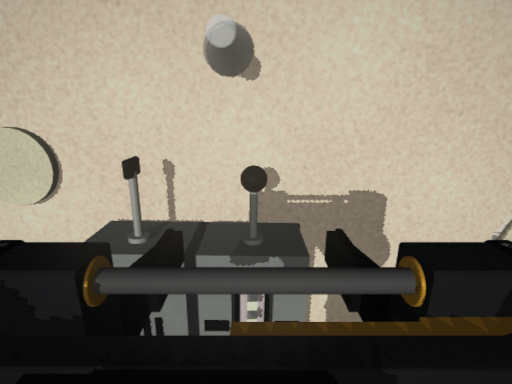

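The knob is at (254,179) in the wrist view and about (257,160) in the scene view. Both match 25 mm of travel, and the tab and flask have not moved.

```bash
python3 -c "
from station import r
print(r.finish_job())"
```

```text
the job is handed in; nothing more can be done
None
```

The round-knob rod is released in its middle click (about 25 mm in, checked in two camera views), the tab rod and flask look unmoved, and the job is handed in; no verdict came back.

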